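# Park the slider camera opposite the clay skull with the joystick

## Robot

A 6-joint arm with a two-finger parallel gripper is mounted at the origin on a cart in front of the work surface, level with it; the furniture and walls round the work are solid. World frame = base frame: x ahead of the robot, y to its left, z up, the work surface at z = 0. Lengths are in m, angles in rad, forces in N, time in s.
With the tool pointing down it reaches from about 0.35 to 0.8 m from the base axis. Payload 7.3 kg.
Tool frame: the origin (TCP) lies midway between the tips of the shut fingers; the grasp point (between the pads) lies behind it (manip.hold_point_z is the z of the grasp point in the tool frame, in m); z points along the fingers, y is the direction in which the jaws open and shut (so a half turn about z gives the same grasp; the last joint's range is limited). The gripper opens to 85 mm and grips with 20 to 120 N. Pads are 22 mm wide; open, the fingers measure 114 mm over their backs; the gripper's body (76 mm by 85 mm) begins 54 mm behind the grasp point. The pads swing forward as they close: fully open they stand 13 mm farther back than shut.
Start: joints at [1.135, 0.342, 1.524, -0, 1.275, -0.146], TCP at [0.15, 0.503, 0.231] pointing down, gripper open.
Joint ranges: [-2.53, 2.53], [-0.77, 2.02], [0.04, 2.7], [-1, 4.14], [0.28, 2.66], [-3.11, 3.11]. Speed limits (rad/s): [2.57, 2.57, 3.14, 3.14, 3.14, 3.14].

## Interface

Orientations are given as a unit quaternion [w, x, y, z].
In Python, from cell import manip, cams gives the robot as it stands. Calls block until the motion is done:
- manip.goto(position, orientation): joint-space move of the TCP to a pose.
- manip.move_linear(position, orientation=None, v=0.15, stop_force=None): straight line of the TCP; orientation=None keeps the orientation; v is the mean speed in m/s. With stop_force (N) it stops when the force on the tool has changed by that much, and returns True; else False.
- manip.goto_joints(angles): joint-space move.
- manip.command_gripper(opening): finger opening in m; the grip force is fixed at half the most; returns when the fingers have stopped.
- manip.dwell(seconds).
- manip.solve_ik(position, orientation): joint angles nearest the present ones, or None.
- cams.get_image(name): name is "side" or "top"; returns (picture, depth): 420x560x3 uint8, red, green, blue; 420x560 float32, m along the optical axis (not along the pixel's ray), 0 where there is no reading.
- cams.camera_model(name): a dict with "vertical_fov" (degrees; the focal length in pixels is half the picture's height over the tangent of half this angle, whatever the lens; pixels are square), "cx", "cy" (the principal point, pixels), "R" (3x3) and "t" (3): a world point X has camera coordinates R X + t. Camera axes: x right, y down, z forward; pixel columns grow to the right and rows downward; lengths in m; the calibration is good to about 2 mm. A picture is of the moment at which its call begins. camera_model takes no time and is no camera call.
A pose or a line that the arm cannot do raises manip.IKError and nothing moves.
- manip.sign_off(): hands the job in, once; it reports no verdict.
Readings, each from a call of its own:
- manip.current_clock(): time.
- manip.current_q(): joint angles.
- manip.current_joint_vel(): joint speeds.
- manip.current_tau(): joint torques, N m.
- manip.current_ee_pos(): TCP position.
- manip.current_ee_rot(): TCP orientation.
- manip.current_contact_force(): force on the tool from outside, world axes, zero at the start.
- manip.current_torque(): the same for the moment, N m.
- manip.current_grip_width(): finger opening in m.
Only numpy, scipy, OpenCV 4.12 (cv2) and the standard library are available. Lean on these libraries where they do the work, as an engineer would, in place of code of your own. Each camera call takes 0.05 s, during which the arm holds its last target.

## Task

Line the slider camera up with the little clay skull by using the joystick on the grey control box: tilt the stick straight to its left or right, firmly up against its end stop, and hold it there for a few seconds while the camera creeps along its rail, then let the stick spring back so that the camera stands squarely opposite the middle of the skull. Do not touch the camera, its rail or the pieces, and do not force the stick: its springy neck must not be bent hard.

Things in the scene. Friction and masses are not known exactly. Their poses are not given: they have to be found in the camera images.
- console: control box, a flat grey box 120 x 150 x 45 mm with a dark top plate and one black stick in its middle fixed to the counter. Origin at the centre of its underside, z up, x points away from the side that faces the robot, y to the box's left
- grip_center (a point): centre of the black upright stick grip (a round bar 30 mm across and 66 mm long, rounded at the top). With the stick upright it lies 123 mm above the counter over the middle of the box; the grip reaches from 87 to 153 mm above the counter. The stick pivots in every direction about a point 78 mm below this one, and its neck can bend a little 48 mm below it
- stick_lr (a joint): sideways tilt of the stick (rad): 0 upright, + towards the box's left (+y of console), - towards its right. A spring recentres it, pushing back with about 3.5 N at the grip centre just before the firm end stop, whose angle is not known beforehand (met within 45 mm of travel at the grip). Only at or very near the stop does the camera motor run: stick left drives the camera left, right right
- stick_fb (a joint): fore-and-aft tilt of the stick (rad): 0 upright, positive away from the robot; sprung in the same way. It does nothing and should stay near 0 (within about 0.15) while the stick is held sideways
- neck (a joint): sideways bend of the stick's springy rubber neck (rad): 0 straight, + to the box's left. It bends about 0.01 rad for every newton pushed sideways at the grip centre; beyond 0.1 rad, or about 10 N, it is being forced
- slider: camera rail fixed to the counter: two steel rods between black end blocks, 84 x 360 x 44 mm. Origin under its centre; y runs along the rail to its left end, the camera looks along its -x
- carriage (a joint): position of the camera's carriage on the rail (m): 0 in the middle, + towards the left end (+y of slider), travel 0.13 either way. It runs at about 20 to 30 mm/s while the stick is at its stop, takes about a second to get up to speed, halts within a few mm when the stick is released, and stays there
- lens (a point): front centre of the lens of the black camera (body 92 mm wide, lens 58 mm across) on its carriage, 93 mm above the counter; axes as slider
- skull_center (a point): middle of the small skull of pale clay, 83 x 56 x 59 mm, standing on the counter in front of the rail on one side; half-way up. It is fragile and is not to be touched
- pinch_pot: small pale clay pinch pot, 60 x 64 x 38 mm, in front of the rail on the other side; origin at the centre of its underside. A bystander

How it is judged:
By the outcome, as a careful person would: the job done as asked, in the order asked, and still so for the second after the job is handed in, with the robot touching nothing.
It also fails if it takes over 45 s, if anything falls off the work surface, if the arm or the gripper's body presses on something with over 40 N, if the wrist force passes 120 N, or if a joint passes its speed limit or range.

## Working session

There is one attempt and no reset: what is moved stays moved. The work goes in short steps, each a Python script; the robot and the scene stay as the last script left them, time stands still between calls to the robot, and variables do not carry over. Pictures are saved under pics/ and viewed, and the job is handed in when it is done.

```bash
ls; mkdir -p pics; python3 - <<'E'
from cell import manip, cams
import cv2, numpy as np
for n in ("side","top"):
    p,d=cams.get_image(n); cv2.imwrite(f"pics/{n}0.png",p[:,:,::-1]); np.savez(f"pics/{n}0.npz",p=p,d=d)
    m=cams.camera_model(n); print(n,m, "campos",-m["R"].T@m["t"])
print(manip.current_clock(),manip.current_ee_rot(),manip.hold_point_z)
E
```

```text
pics
side {'vertical_fov': 44.39546616088628, 'cx': 283.08282279755235, 'cy': 200.22158483304415, 'R': array([[ 0.92178686, -0.38719722, -0.01968   ],
       [-0.15437555, -0.32000591, -0.93475366],
       [ 0.35563631,  0.86468175, -0.35475102]]), 't': array([-0.41870242,  0.20105875,  1.04593293])} campos [ 0.04502122 -1.00217955  0.55074612]
top {'vertical_fov': 47.80084953702233, 'cx': 285.44982940288753, 'cy': 209.862015054857, 'R': array([[ 0.02908515, -0.9995678 , -0.00427371],
       [-0.97458991, -0.02740783, -0.22231356],
       [ 0.22210035,  0.01063114, -0.97496585]]), 't': array([0.06633639, 0.50706304, 1.00953478])} campos [0.26803109 0.06947272 1.09727243]
0.1 [-1.81013753e-04  1.44387937e-01  9.89520921e-01 -6.61517081e-04] -0.0187
```

View pics/side0.png

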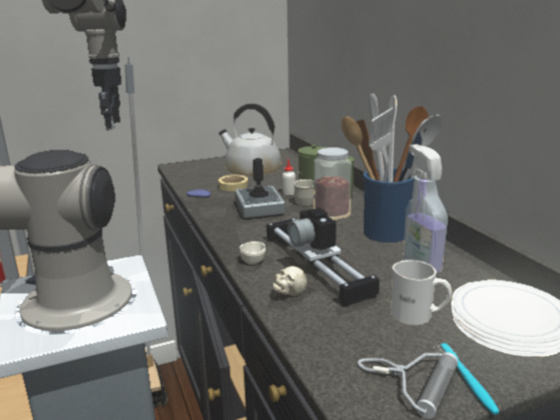

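View pics/top0.png

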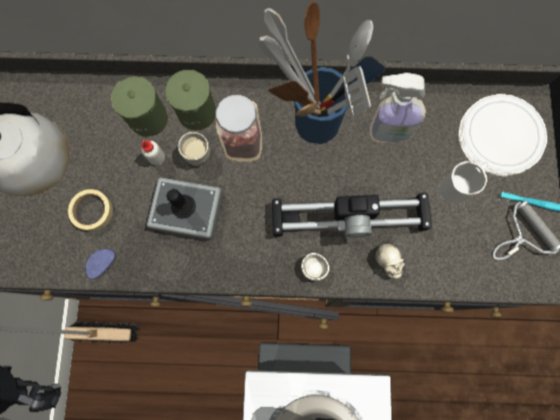

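The top view shows the console at about (184,208), the rail from (277,217) to (425,210), the camera at (357,215), the skull at (390,262) and the pot at (315,267). The camera therefore has to go right. I'll measure these positions next.

```bash
cat > h.py <<'E'
import numpy as np, cv2
from cell import manip, cams
def K(n):
    m=cams.camera_model(n); f=210/np.tan(np.radians(m["vertical_fov"])/2); return m,f
def cloud(n,d):
    m,f=K(n); v,u=np.mgrid[:420,:560]
    c=np.stack([(u-m["cx"])/f*d,(v-m["cy"])/f*d,d],-1)
    return (c-m["t"])@m["R"]
def ray(n,u,v,z):
    m,f=K(n); r=m["R"].T@np.array([(u-m["cx"])/f,(v-m["cy"])/f,1]); o=-m["R"].T@m["t"]
    return o+r*(z-o[2])/r[2]
def proj(n,X):
    m,f=K(n); c=m["R"]@np.array(X)+m["t"]; return f*c[0]/c[2]+m["cx"],f*c[1]/c[2]+m["cy"]
E
python3 - <<'E'
from h import *
D={n:np.load(f"pics/{n}0.npz") for n in("top","side")}
C={n:cloud(n,D[n]["d"]) for n in D}
np.set_printoptions(precision=4,suppress=True)
c=C["top"]; p=D["top"]["p"].astype(int)
print("counter z", np.median(c[225:245,230:260,2]))
# skull: high points around
for nm,(a,b,e,f_) in dict(skull=(235,290,365,415),pot=(245,290,295,335)).items():
    s=c[a:b,e:f_].reshape(-1,3); s=s[s[:,2]>0.012]; 
    print(nm,len(s),s.min(0),s.max(0),s.mean(0)); print(cv2.minAreaRect(s[:,:2].astype(np.float32)))
    rows=C["side"].reshape(-1,3)
    lo,hi=s.min(0)-.02,s.max(0)+.02
    q=rows[(rows[:,2]>.012)&(rows[:,2]<.09)&np.all((rows[:,:2]>lo[:2])&(rows[:,:2]<hi[:2]),1)]
    print(" side",len(q),q.min(0),q.max(0))
# console top plate
s=c[170:245,140:230].reshape(-1,3); t=s[(s[:,2]>.035)&(s[:,2]<.055)]
print("console",len(t),cv2.minAreaRect(t[:,:2].astype(np.float32)))
g=s[s[:,2]>.09];print("grip",len(g),g.min(0),g.max(0),g.mean(0)); g2=s[s[:,2]>.145]; print(g2.mean(0))
s=c[185:245,265:440].reshape(-1,3); t=s[(s[:,2]>.012)]
print("slider",cv2.minAreaRect(t[:,:2].astype(np.float32)),t.max(0))
t=s[s[:,2]>.085];print(len(t),t.min(0),t.max(0),cv2.minAreaRect(t[:,:2].astype(np.float32)))
for n,w in (("top",(140,180,450,300)),("side",(220,140,400,310))):
    im=D[n]["p"][w[1]:w[3],w[0]:w[2],::-1]; k=800/im.shape[1] if n=="top" else 3.5
    k=min(k,600/im.shape[0],800/im.shape[1]); cv2.imwrite(f"pics/{n}0c.png",cv2.resize(im,None,fx=k,fy=k,interpolation=cv2.INTER_CUBIC)); print(k)
E
```

```text
counter z 6.15129436875597e-05
skull 695 [ 0.268  -0.1864  0.016 ] [0.4497 0.0695 1.0973] [ 0.4007 -0.1525  0.0519]
((0.3708234131336212, -0.04305347800254822), (0.1087183877825737, 0.2847699224948883), 21.515933990478516)
 side 1442 [ 0.3526 -0.1909  0.0121] [0.4697 0.0893 0.0899]
pot 346 [ 0.268  -0.0183  0.012 ] [0.4123 0.0695 1.0973] [0.3824 0.013  0.0481]
((0.33623597025871277, 0.0220683291554451), (0.0623369961977005, 0.15398184955120087), 77.23931121826172)
 side 413 [ 0.3526 -0.0252  0.0121] [0.412  0.0407 0.0366]
console 2923 ((0.5109425187110901, 0.314209520816803), (0.1499505192041397, 0.12072598189115524), 81.56755065917969)
grip 273 [0.268  0.0695 0.0928] [0.5239 0.3293 1.0973] [0.4846 0.2883 0.2257]
[0.4714 0.2753 0.2987]
slider ((0.41355806589126587, -0.07499633729457855), (0.27066510915756226, 0.36038491129875183), 3.911635637283325) [0.5606 0.1126 1.0973]
1472 [ 0.268  -0.119   0.0853] [0.531  0.0695 1.0973] ((0.39513227343559265, -0.03067314624786377), (0.0973372831940651, 0.30864399671554565), 69.26838684082031)
2.5806451612903225
3.5
```

```bash
python3 - <<'E'
from h import *
D={n:np.load(f"pics/{n}0.npz") for n in("top","side")}
C={}
for n in D:
    x=cloud(n,D[n]["d"]); x[D[n]["d"]<=0]=np.nan; C[n]=x
np.set_printoptions(precision=4,suppress=True)
R=lambda s:cv2.minAreaRect(s[:,:2].astype(np.float32))
c=C["top"]; P=np.vstack([C["top"].reshape(-1,3)]);Q=C["side"].reshape(-1,3)
def box(P,lo,hi): return P[np.all((P>lo)&(P<hi),1)]
for nm,lo,hi in (("skull",(.33,-.21,.01),(.46,-.1,.075)),("pot",(.33,-.04,.01),(.43,.06,.06)),("grip",(.42,.25,.09),(.6,.4,.17)),("griptop",(.42,.25,.14),(.6,.4,.17)),
  ("plate",(.4,.2,.035),(.62,.42,.055)),("slider",(.43,-.3,.03),(.57,.15,.05)),("camtop",(.40,-.2,.09),(.58,.1,.2))):
    for k,S in (("top",P),("side",Q)):
        s=box(S,lo,hi)
        if len(s)>3: print(nm,k,len(s),s.min(0),s.max(0),s.mean(0),R(s))
E
```

```text
skull top 688 [ 0.3636 -0.1864  0.016 ] [ 0.4387 -0.1261  0.0622] [ 0.4013 -0.154   0.0457] ((0.40267738699913025, -0.15873396396636963), (0.08042190968990326, 0.05206200107932091), 35.555965423583984)
skull side 725 [ 0.3616 -0.1909  0.0104] [ 0.4547 -0.1004  0.0746] [ 0.3978 -0.1741  0.0374] ((0.417384535074234, -0.15450221300125122), (0.12082616984844208, 0.052804432809352875), 32.79715347290039)
pot top 396 [ 0.3538 -0.0183  0.01  ] [0.4123 0.0424 0.0414] [0.3844 0.0114 0.0242] ((0.38302621245384216, 0.01211044192314148), (0.05856159329414368, 0.06060986593365669), 0.689963698387146)
pot side 436 [ 0.3526 -0.0252  0.01  ] [0.412  0.0407 0.0366] [0.3821 0.0074 0.0238] ((0.3824325501918793, 0.00790795311331749), (0.06580593436956406, 0.05706797540187836), 66.88033294677734)
grip top 248 [0.4947 0.2994 0.0928] [0.5239 0.3293 0.1551] [0.5064 0.3103 0.1378] ((0.5097440481185913, 0.3133986294269562), (0.027579406276345253, 0.02845192328095436), 29.247108459472656)
grip side 225 [0.4942 0.2926 0.09  ] [0.5249 0.3213 0.1507] [0.5077 0.3034 0.1213] ((0.5081146955490112, 0.3063757419586181
[... 935 characters left out ...]
069397, -0.09716109931468964), (0.12907922267913818, 0.41416630148887634), 4.784885883331299)
slider side 1467 [ 0.4301 -0.2544  0.03  ] [0.5598 0.1078 0.0499] [ 0.501  -0.1254  0.0388] ((0.48554426431655884, -0.07327128946781158), (0.12381917983293533, 0.3612695634365082), 4.216536998748779)
camtop top 1414 [ 0.446  -0.119   0.0903] [ 0.531  -0.0255  0.1403] [ 0.4901 -0.071   0.1212] ((0.4879201054573059, -0.07398834079504013), (0.08186088502407074, 0.09307606518268585), 3.5213398933410645)
camtop side 1079 [ 0.4448 -0.1238  0.09  ] [ 0.5317 -0.0322  0.1352] [ 0.4868 -0.0947  0.1123] ((0.48626527190208435, -0.07948362827301025), (0.08118654787540436, 0.09437943994998932), 7.455809593200684)
```

View pics/top0c.png

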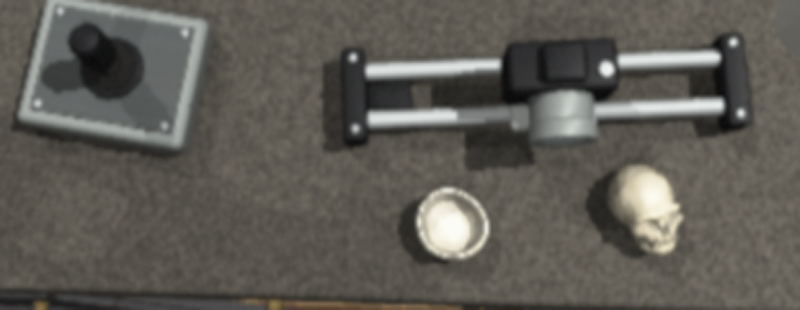

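View pics/side0c.png

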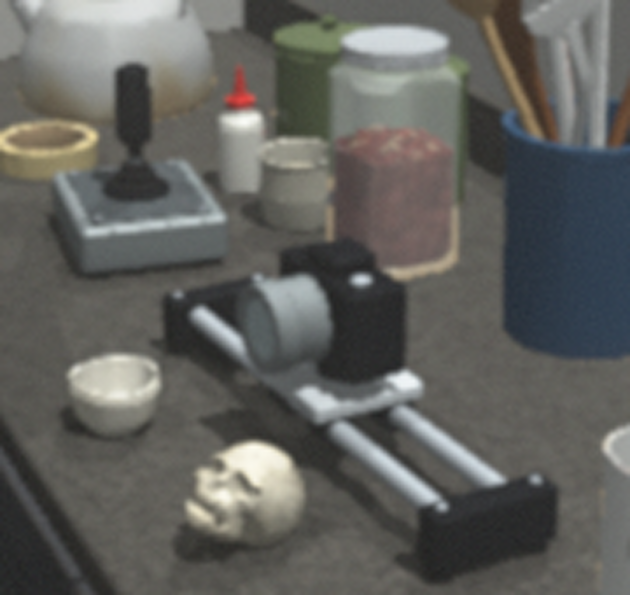

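```bash
cat >> h.py <<'E'
def getcloud(n,d):
    x=cloud(n,d); x[d<=0]=np.nan; return x.reshape(-1,3)
def box(P,lo,hi): return P[np.all((P>lo)&(P<hi),1)]
E
python3 - <<'E'
from h import *
np.set_printoptions(precision=4,suppress=True)
k=800/310
sc=[ray("top",140+u/k,180+v/k,.044) for u,v in ((354,58),(356,129),(733,41),(740,114))]
print(np.array(sc)); 
D={n:np.load(f"pics/{n}0.npz") for n in("top","side")}
P=getcloud("top",D["top"]["d"]);Q=getcloud("side",D["side"]["d"])
L=[]
for lo,hi in(((.43,.075,.038),(.57,.13,.048)),((.43,-.28,.038),(.57,-.215,.048))):
    for S in(P,Q):
        s=box(S,lo,hi); r=cv2.minAreaRect(s[:,:2].astype(np.float32)); print(len(s),r); L.append(r[0])
L=np.array(L)
for a in((0,2),(1,3)):
    d=L[a[0]]-L[a[1]]; print("len",np.hypot(*d),"yaw",np.arctan2(-d[0],d[1]),"ctr",(L[a[0]]+L[a[1]])/2)
d=(np.array(sc[0])+sc[1]-sc[2]-sc[3])/2; print("screw yaw",np.arctan2(-d[0],d[1]),np.mean(sc,0))
yaw=np.arctan2(-d[0],d[1]); 
for yaw in (yaw,):
  ey=np.array([-np.sin(yaw),np.cos(yaw)]); ex=np.array([np.cos(yaw),np.sin(yaw)]); o=np.mean(sc,0)[:2]
  for nm,S in(("top",P),("side",Q)):
    def st(nm2,s):
        a=(s[:,:2]-o)@ex; b=(s[:,:2]-o)@ey; print(nm,nm2,len(s),"x",a.min(),a.max(),"y",b.min(),b.max(),(b.min()+b.max())/2)
    st("skull",box(S,(.33,-.21,.01),(.444,-.11,.07)))
    s=box(S,(.40,-.16,.085),(.58,.02,.2)); a=(s[:,:2]-o)@ex
    st("lens",s[a<-.028]); st("body",s[a>-.01])
E
```

```text
[[ 0.5248  0.1004  0.044 ]
 [ 0.4609  0.0965  0.044 ]
 [ 0.5497 -0.2356  0.044 ]
 [ 0.4838 -0.2394  0.044 ]]
341 ((0.4948451817035675, 0.09305353462696075), (0.08442333340644836, 0.03671059384942055), 1.8270909786224365)
107 ((0.49352115392684937, 0.09692630916833878), (0.08327842503786087, 0.024305377155542374), 8.693038940429688)
347 ((0.517606258392334, -0.23119434714317322), (0.08412907272577286, 0.03330586478114128), 4.402432918548584)
268 ((0.5172445774078369, -0.23979291319847107), (0.08506336808204651, 0.02429783344268799), 4.405538558959961)
len 0.3250457743833177 yaw 0.07008157227588471 ctr [ 0.5062 -0.0691]
len 0.33755390018924003 yaw 0.07033838643070803 ctr [ 0.5054 -0.0714]
screw yaw 0.07107942288323461 [ 0.5048 -0.0695  0.044 ]
top skull 688 x -0.1479910526647592 -0.07104321783386805 y -0.10872780931902293 -0.04964329323755449 -0.0791855512782887
top lens 397 x -0.05816876606891156 -0.028010931615623968 y -0.030603264069185045 0.025793821631049554 -0.002404721219067745
top body 632 x -0.0099886756721065 0.023900178924726904 y -0.050020431104298144 0.043196142504814725 -0.0034121442997417095
side skull 722 x -0.15038287932459646 -0.07504139855131645 y -0.1130246982075787 -0.0645957723803798 -0.08881023529397924
side lens 387 x -0.0592155941381846 -0.02829580590505027 y -0.03669141346748999 0.022635335564401598 -0.007028038951544196
side body 395 x -0.009923217584452788 0.023675286627554623 y -0.054449174546501916 0.035020767031848234 -0.009714203757326841
```

```bash
cat >> h.py <<'E'
cy=np.radians(-8.4); U=np.array([-np.sin(cy),np.cos(cy),0]); S0=np.array([.5105,.3125,0])
def quat(a): return [0,np.cos(a),np.sin(a),0]
def tgt(off,z): return S0+U*off+[0,0,z]
E
python3 - <<'E'
from h import *
np.set_printoptions(precision=4,suppress=True)
D={n:np.load(f"pics/{n}0.npz") for n in("top","side")}
o=np.array([.505,-.0695]);yaw=.0708;ey=np.array([-np.sin(yaw),np.cos(yaw)])
for n in D:
    s=box(getcloud(n,D[n]["d"]),(.33,-.21,.01),(.444,-.11,.07)); r=cv2.minAreaRect(s[:,:2].astype(np.float32)); print(n,r,(np.array(r[0])-o)@ey)
# colour mask rays at half height
p=D["top"]["p"]; hsv=cv2.cvtColor(p,cv2.COLOR_RGB2HSV); m=(hsv[...,2]>95).astype(np.uint8); m[:235]=0;m[290:]=0;m[:,:370]=0;m[:,412:]=0
n,l,st,c=cv2.connectedComponentsWithStats(m); i=1+np.argmax(st[1:,4]); print(st[i],c[i])
cn,_=cv2.findContours((l==i).astype(np.uint8),0,1); cn=max(cn,key=len)[:,0]
for z in(.03,.035):
    w=np.array([ray("top",u,v,z)[:2] for u,v in cn]).astype(np.float32); r=cv2.minAreaRect(w); b=(w-o)@ey; print(z,r,(np.array(r[0])-o)@ey,b.min(),b.max())
for a in (40.8,130.8,-49.2):
    print(a,manip.solve_ik(tgt(.055,.25),quat(np.radians(a))),manip.solve_ik(tgt(-.03,.115),quat(np.radians(a))))
E
```

```text
top ((0.40267738699913025, -0.15873396396636963), (0.08042190968990326, 0.05206200107932091), 35.555965423583984) -0.08177201828340828
side ((0.39877206087112427, -0.16868244111537933), (0.04661457985639572, 0.07044266909360886), 74.88462829589844) -0.09141930562786599
[ 378  235   34   55 1233] [397.5556 258.1784]
0.03 ((0.400267094373703, -0.1677630990743637), (0.07430259138345718, 0.12262461334466934), 88.29954528808594) -0.09060802675403888 -0.13372212653309482 -0.05395581671067399
0.035 ((0.39964762330055237, -0.1666516810655594), (0.07395448535680771, 0.12205012887716293), 88.29954528808594) -0.08945557123105206 -0.13236770036483048 -0.05297507146764738
40.8 [ 0.4952  0.5391  1.1577 -0.      1.4449  0.6418] [ 0.3774  0.5525  1.5263 -0.      1.0628  0.524 ]
130.8 [ 0.4952  0.5391  1.1577 -0.      1.4449 -2.4997] [ 0.3774  0.5525  1.5263 -0.      1.0628 -2.6176]
-49.2 [ 0.4952  0.5391  1.1577 -0.      1.4449 -2.4997] [ 0.3774  0.5525  1.5263 -0.      1.0628 -2.6176]
```

```bash
python3 - <<'E'
from h import *
np.set_printoptions(precision=4,suppress=True)
D={n:np.load(f"pics/{n}0.npz") for n in("top","side")}
o=np.array([.505,-.0695]);yaw=.0708;ey=np.array([-np.sin(yaw),np.cos(yaw)])
p=D["top"]["p"]; print(p[262,390],p[262,430])
g=p.min(2)
for th in(85,105,125):
    m=(g>th).astype(np.uint8); m[:240]=0;m[285:]=0;m[:,:370]=0;m[:,412:]=0
    n,l,st,c=cv2.connectedComponentsWithStats(m); i=1+np.argmax(st[1:,4])
    cn,_=cv2.findContours((l==i).astype(np.uint8),0,1); cn=max(cn,key=len)[:,0]
    w=np.array([ray("top",u,v,.032)[:2] for u,v in cn]).astype(np.float32); r=cv2.minAreaRect(w); b=(w-o)@ey; print(th,st[i],r,(np.array(r[0])-o)@ey,b.min(),b.max())
q=quat(np.radians(40.8))
manip.goto(tgt(.055,.25),q); manip.move_linear(tgt(.055,.115),q,v=.12)
F=[]
for i in range(5): F.append(manip.current_contact_force())
print(np.array(F),manip.current_ee_pos(),tgt(.055,.115),manip.current_clock(),manip.current_grip_width())
manip.command_gripper(0.0)
print(manip.current_contact_force(),manip.current_clock())
for n in("top","side"):
    p,d=cams.get_image(n); cv2.imwrite(f"pics/{n}1.png",p[:,:,::-1])
E
```

```text
[232 225 198] [100  95  87]
85 [ 378  240   34   45 1048] ((0.3996952176094055, -0.16730892658233643), (0.07416334003210068, 0.09999880939722061), 88.29954528808594) -0.09011453703083644 -0.13202456646353242 -0.053755381822891676
105 [380 244  25  35 585] ((0.4022042155265808, -0.16290022432804108), (0.07989686727523804, 0.04827988147735596), 28.20743751525879) -0.085894368464927 -0.11108866817469693 -0.058056804684985606
125 [381 245  24  33 505] ((0.40110382437705994, -0.16347436606884003), (0.0780729278922081, 0.044394005089998245), 23.870630264282227) -0.08638922920129596 -0.11087045549205778 -0.06049842149747217
[[-0.1695 -0.0107 -0.583 ]
 [-0.1695 -0.0107 -0.583 ]
 [-0.1695 -0.0107 -0.583 ]
 [-0.1695 -0.0107 -0.583 ]
 [-0.1695 -0.0107 -0.583 ]] [0.519  0.3672 0.1159] [0.5185 0.3669 0.115 ] 2.8333 0.08536067287982319
[-0.3106 -0.3095  0.1574] 3.6
```

View pics/top1.png

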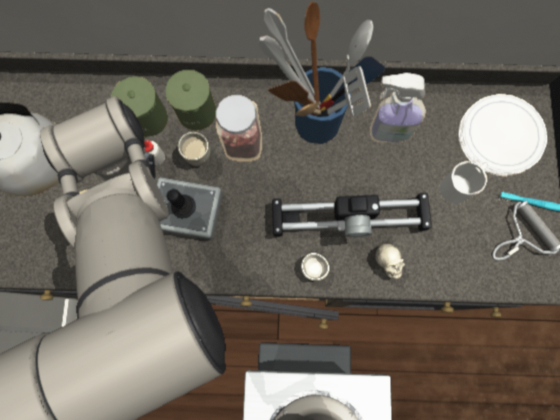

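View pics/side1.png

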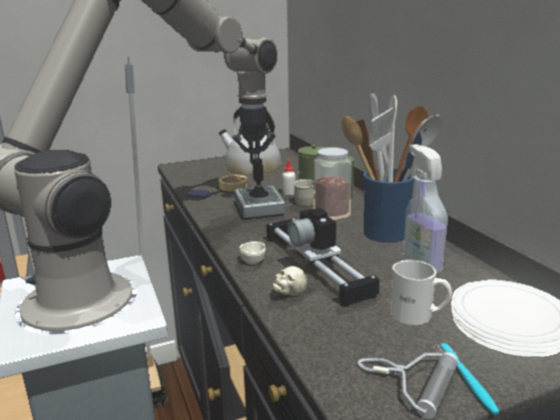

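```bash
cat >> h.py <<'E'
O=np.array([.505,-.0695]);YAW=.0708;EY=np.array([-np.sin(YAW),np.cos(YAW)]);EX=np.array([np.cos(YAW),np.sin(YAW)])
def car():
    p,d=cams.get_image("top"); s=box(getcloud("top",d),(.40,-.24,.085),(.58,.05,.2)); a=(s[:,:2]-O)@EX; s=s[a>-.01]; b=(s[:,:2]-O)@EY
    lo,hi=np.percentile(b,[1,99]); return b.mean(),(lo+hi)/2,p
def fU(): return float(np.dot(manip.current_contact_force(),U))
Q=quat(np.radians(40.8))
E
cat > push.py <<'E'
from h import *
b0,m0,_=car(); f0=fU(); print("start",b0,m0,f0)
manip.move_linear(tgt(.032,.115),Q,v=.06); f0=fU(); print("near",f0)
hit=manip.move_linear(tgt(-.026,.115),Q,v=.022,stop_force=5.0)
e=manip.current_ee_pos(); off=float(np.dot(e-S0,U)); t0=manip.current_clock()
print("hit",hit,"off",off,"f",fU()-f0,"t",t0)
if not hit: raise SystemExit
cmd=off; log=[];REM=.006; TGT=-.078
pic=None
while True:
    f=fU()-f0; b,m,pic2=car(); t=manip.current_clock(); tr=b-b0; log.append((round(t-t0,2),round(tr,4),round(m-m0,4),round(f,2)))
    if pic is None and t-t0>1.2: pic=pic2
    if tr<=TGT+REM or t-t0>6.5: break
    if f<4.6 and t-t0>.15:
        cmd-=.0004; manip.move_linear(tgt(cmd,.115),Q,v=.02)
    elif f>7:
        cmd+=.0004; manip.move_linear(tgt(cmd,.115),Q,v=.02)
    if t-t0>2 and tr>-.003: break
manip.move_linear(tgt(.055,.115),Q,v=.2)
print(log[::4],log[-1]); manip.dwell(.8)
b,m,p=car(); print("final",b-b0,m-m0,m,manip.current_clock(),fU()-f0)
cv2.imwrite("pics/top2.png",p[:,:,::-1])
if pic is not None: cv2.imwrite("pics/top2h.png",pic[:,:,::-1])
E
python3 push.py
```

```text
start 3.937400494965153e-05 -0.002122148791891064 0.6483242728601263
near -0.45449736339323077
hit True off -0.0028867422903958366 f 5.638074098406264 t 5.8583
[(0.05, np.float64(-0.0019), np.float64(-0.0022), 5.64), (0.25, np.float64(-0.0033), np.float64(-0.0041), 4.77), (0.7, np.float64(-0.0099), np.float64(-0.0104), 5.18), (0.9, np.float64(-0.0134), np.float64(-0.0141), 5.98), (1.1, np.float64(-0.0172), np.float64(-0.0179), 6.13), (1.3, np.float64(-0.0215), np.float64(-0.022), 5.7), (1.5, np.float64(-0.026), np.float64(-0.0265), 7.21), (1.95, np.float64(-0.0362), np.float64(-0.0371), 5.39), (2.15, np.float64(-0.0411), np.float64(-0.0421), 4.36), (2.6, np.float64(-0.0518), np.float64(-0.0532), 5.13), (2.8, np.float64(-0.0567), np.float64(-0.0585), 6.16), (3.0, np.float64(-0.0617), np.float64(-0.0637), 5.89), (3.2, np.float64(-0.0669), np.float64(-0.0686), 4.69), (3.4, np.float64(-0.0724), np.float64(-0.0738), 6.41)] (3.4, np.float64(-0.0724), np.float64(-0.0738), 6.41)
final -0.07857295103013104 -0.0800945747674369 -0.08221672355932796 10.55 0.17023197703777848
```

```bash
python3 - <<'E'
from h import *
np.set_printoptions(precision=4,suppress=True)
manip.move_linear(tgt(.055,.25),Q,v=.15)
for n in("top","side"):
    p,d=cams.get_image(n); S=getcloud(n,d)
    s=box(S,(.33,-.21,.01),(.442,-.11,.065)); b=(s[:,:2]-O)@EY; r=cv2.minAreaRect(s[:,:2].astype(np.float32)); print(n,"skull",b.min(),b.max(),(b.min()+b.max())/2,"rect",(np.array(r[0])-O)@EY)
    s=box(S,(.40,-.25,.075),(.58,.02,.2)); a=(s[:,:2]-O)@EX; b=(s[:,:2]-O)@EY
    for k,w in(("lens",(a<-.028)),("body",a>-.01)):
        c=b[w]; print("  ",k,c.min(),c.max(),(c.min()+c.max())/2)
    g=box(S,(.42,.2,.14),(.6,.4,.17)); print("  griptop",g.mean(0),len(g))
    cv2.imwrite(f"pics/{n}3.png",p[:,:,::-1])
    w=(140,180,450,300) if n=="top" else (220,140,400,310)
    cv2.imwrite(f"pics/{n}3c.png",cv2.resize(p[w[1]:w[3],w[0]:w[2],::-1],None,fx=2.58 if n=="top" else 3.5,fy=2.58 if n=="top" else 3.5,interpolation=cv2.INTER_CUBIC))
print(manip.current_clock())
E
```

```text
top skull -0.10975995733702777 -0.04957487860773398 -0.07966741797238087 rect -0.07992370399666347
   lens -0.11107741291260659 -0.054585929277996596 -0.0828316710953016
   body -0.12919084149827254 -0.03687542350542654 -0.08303313250184954
  griptop [0.5085 0.3115 0.1495] 157
side skull -0.11164820703284205 -0.06563955424787683 -0.08864388064035944 rect -0.08858797667699313
   lens -0.11746495366792853 -0.05718640973154917 -0.08732568169973885
   body -0.13516390740461814 -0.04185577497062909 -0.08850984118762362
  griptop [0.5082 0.3053 0.1459] 44
11.7
```

View pics/top3c.png

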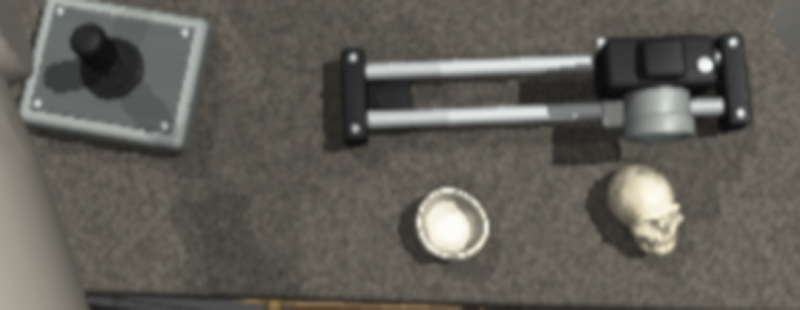

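View pics/side3.png

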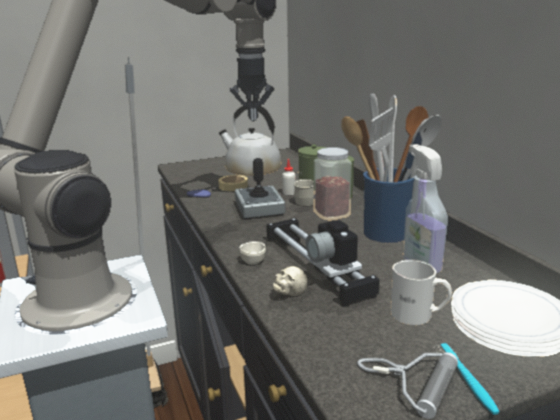

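View pics/top2h.png

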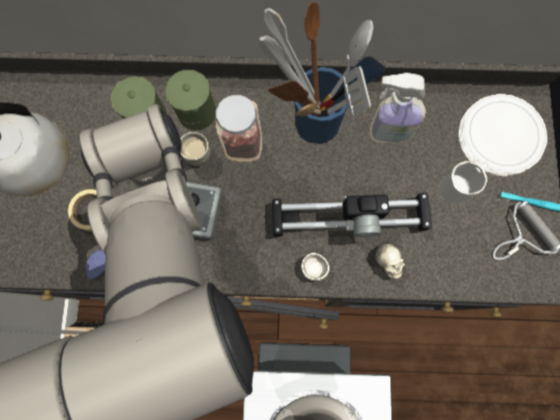

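```bash
python3 - <<'E'
from cell import manip
manip.sign_off(); print(manip.current_clock())
E
```

```text
the job is handed in; nothing more can be done
the job is handed in; nothing more can be done
```

The slider camera now stands opposite the middle of the skull, to within about 1–3 mm by my measurements, and the job is handed in. I closed the fingers and pushed the stick straight right to its stop. I held it there about 3.4 s at roughly 4.4–7.2 N, below the 10 N limit, then backed off so it could spring back, and lifted the arm clear.

**Final checks** (position along the rail, from its middle):
- **Camera position:** the camera moved about 79 mm right. The top view puts the lens at −83 mm and the skull's middle at −80 mm; an earlier top-view fit put the skull at −82 mm.
- **Side view:** it gave the lens at −87 mm and the skull at −89 mm. It reads about 4–5 mm further right than the top view, and it sees only part of the skull.
- **Stick:** it is back upright. The push was straight sideways, but I did not measure its fore-and-aft tilt while I held it.
- **Surroundings:** the skull and pot look unmoved, and the arm touches nothing. The clock read 11.7 s at the last check before handing in.

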